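Load a row of bearing housings into the screwdriving nest

ROBOT

A 6-joint arm with a two-finger parallel gripper is mounted at the origin on the work surface. World frame = base frame: x ahead of the robot, y to its left, z up, the work surface at z = 0. Lengths are in mm, angles in rad, forces in N, time in s.
With the tool pointing down it reaches from about 275 to 750 mm from the base axis. Payload 10.2 kg.
Tool frame: the origin (TCP) lies on the mounting face of the last link; the fingertips stand 173 mm ahead of it and the grasp point (between the pads) lies 155 mm ahead of it; y points along the fingers, z is the direction in which the jaws open and shut, and the axes are right-handed (so a half turn about y gives the same grasp; the last joint's range is limited). The gripper opens to 85 mm and grips with 20 to 120 N. Pads are 22 mm wide; open, the fingers measure 114 mm over their backs; the gripper's body (76 mm by 85 mm) begins 54 mm behind the grasp point. The pads swing forward as they close: fully open they stand 13 mm farther back than shut.
Start: joints at [1.001, 0.313, 1.498, -0, 1.331, -0.223], TCP at [178.456, 493.747, 404.694] pointing down, gripper open.
Joint ranges: [-2.94, 2.94], [-0.97, 2.17], [0.19, 2.56], [-1.23, 4.37], [0.02, 3.11], [-2.88, 2.88]. Speed limits (rad/s): [2.39, 2.39, 3.01, 3.14, 3.14, 3.14].

INTERFACE

Orientations are given as a unit quaternion [x, y, z, w].
In Python, from plant import manip, kinematics, capture gives the robot as it stands. Calls block until the motion is done:
- manip.movep(position, orientation): joint-space move of the TCP to a pose.
- manip.move_linear(position, rotation=None, velocity=150, threshold=None): straight line of the TCP; rotation=None keeps the orientation; velocity is the mean speed in mm/s. With threshold (N) it stops when the force on the tool has changed by that much, and returns True; else False.
- manip.move_joints(angles): joint-space move.
- manip.set_gripper(opening): finger opening in mm; the grip force is fixed at half the most; returns when the fingers have stopped.
- manip.hold(seconds).
- kinematics.ik(position, orientation): joint angles nearest the present ones, or None.
- manip.get_state(): the state.
- capture(name): name is "side" or "top"; returns a dict with "color" (480x640x3 uint8, red, green, blue), "z_map" (480x640 float32, mm along the optical axis (not along the pixel's ray), 0 where there is no reading), "camera_matrix" (3x3 intrinsics, pixels), "xyz" and "rotation" of the camera in the world. Camera axes: x right, y down, z forward; pixel columns grow to the right and rows downward; lengths in mm; the calibration is good to about 2 mm. A picture is of the moment at which its call begins.
A pose or a line that the arm cannot do raises manip.PlanningError and nothing moves.
- manip.sign_off(): hands the job in, once; it reports no verdict.
The state is a dict: "time_s": time; "q": joint angles; "dq": joint speeds; "tau": joint torques, N m; "tool_pos": TCP position; "ee_rot": TCP orientation; "wrist_force": force on the tool from outside, world axes, zero at the start; "torque": the same for the moment, N m; "gripper_width": finger opening in mm.
Only numpy, scipy, OpenCV 4.12 (cv2) and the standard library are available. Lean on these libraries where they do the work, as an engineer would, in place of code of your own. Each camera call takes 0.05 s, during which the arm holds its last target.

TASK

Five round bearing housings stand in a row in the screwdriving nest, short of its end stop: slide the whole row along the back rail as one block until it is closed up hard against the end stop, keeping it straight and close along the rail (a gap of up to 5 mm to the rail will do) and without lifting or tipping a housing. Then take the stop pin with the round knob from the pin block and put it fully down into the hole behind the row, so that the row is locked in. Leave everything else on the bench where it is.

Things in the scene. Friction and masses are not known exactly. Their poses are not given: they have to be found in the camera images.
- nest: screwdriving nest, fixed: flat aluminium plate 130 x 400 mm, 22 mm thick, carrying a dark steel back rail and end stop. Origin: underside of the plate, on the centre line of the lane of housings (plate spans x -65 to +65, y -185 to +215 mm). z up; y along the lane away from the end stop, so push towards -y; x from the open front (robot's) side to the back rail. Turned up to 14 degrees.
- nest_rail (a point): point on the back rail's face, at plate-top height (nest x = +18 mm, y = 0). The rail is 10 mm high above the plate, 20 mm wide, and runs along the lane from y = -165 to +215 mm of the nest; the lane's other side is open. Round housings that are out of line squeeze out on the open side when the row is pushed; flush along the rail they stay in line. Axes as the nest's.
- nest_stop (a point): middle of the end stop's face (nest y = -165 mm), at plate-top height, on the lane's centre line. The stop is a block 50 mm wide (x), 20 mm thick, 26 mm high above the plate. Axes as the nest's.
- nest_hole (a point): centre of the mouth, at plate-top height, of the blind hole for the stop pin: 13.2 mm across, sharp-edged, 18 mm deep, straight down, on the lane's centre line 168.5 mm from the end stop's face. Hidden under the row at the start. With the row home, the seated pin stands 2.5 mm behind the last housing. Axes as the nest's.
- housing1: round aluminium bearing housing: plain upright cylinder 32 mm across, 28 mm high, a steel bearing in its top face; about 60 g, slides on the plate. First (nearest the end stop) in the row. Origin: centre of its underside. Starts 0 to 4 mm from the back rail, 0.5 to 2.5 mm from its neighbours; the row starts 60 to 110 mm short of the end stop.
- housing2: round aluminium bearing housing: plain upright cylinder 32 mm across, 28 mm high, a steel bearing in its top face; about 60 g, slides on the plate. Second in the row. Origin: centre of its underside. Starts 0 to 4 mm from the back rail, 0.5 to 2.5 mm from its neighbours; the row starts 60 to 110 mm short of the end stop.
- housing3: round aluminium bearing housing: plain upright cylinder 32 mm across, 28 mm high, a steel bearing in its top face; about 60 g, slides on the plate. Third (middle) in the row. Origin: centre of its underside. Starts 0 to 4 mm from the back rail, 0.5 to 2.5 mm from its neighbours; the row starts 60 to 110 mm short of the end stop.
- housing4: round aluminium bearing housing: plain upright cylinder 32 mm across, 28 mm high, a steel bearing in its top face; about 60 g, slides on the plate. Fourth in the row. Origin: centre of its underside. Starts 0 to 4 mm from the back rail, 0.5 to 2.5 mm from its neighbours; the row starts 60 to 110 mm short of the end stop.
- housing5: round aluminium bearing housing: plain upright cylinder 32 mm across, 28 mm high, a steel bearing in its top face; about 60 g, slides on the plate. Last (farthest from the end stop) in the row. Origin: centre of its underside. Starts 0 to 4 mm from the back rail, 0.5 to 2.5 mm from its neighbours; the row starts 60 to 110 mm short of the end stop.
- pin_block: plain grey plastic block 120 mm (x) by 50 mm (y), 30 mm high, fixed on the mat, with three holes in a line along x, 36 mm apart, 20 mm deep, in which pins are kept, loosely. Origin: centre of its underside.
- stop_pin: stop pin, steel, 70 g: straight shank 12 mm across, 60 mm long, flat foot; above it a round knurled knob 22 mm across, 20 mm high (top 80 mm above the foot). Stands upright in one end hole of the pin block, foot 10 mm above the bench. Origin: centre of its foot; z up the shank. Seated in the nest, its foot is 18 mm below the plate top and its knob starts 42 mm above it.
- stop_pin_knob (a point): middle of the stop pin's knob, 70 mm above the pin's foot, on its axis: the place to grip.
- tee_pin: pin with a T handle (cross bar 50 mm long, lying 73 mm above its foot), same 12 mm shank, top 78 mm above its foot; it stands in the other end hole of the pin block. Not for this job. Origin: centre of its foot, z up the shank.
- screwdriver: bystander: screwdriver 190 mm long with a black handle, lying on the mat between the robot and the nest. Origin near its middle, x along it.
- spanner: bystander: steel spanner 150 mm long, lying to the right of the nest. x along it.
- bearing: bystander: plain steel ball bearing ring, 32 mm across, 10 mm high, flat on the mat. Origin: centre of its underside.
- flange: bystander: round flanged aluminium bearing carrier, 52 mm across and 30 mm high, standing on the mat. Origin: centre of its underside.
- oil: bystander: white oil bottle, 36 mm across, 95 mm high, standing. Origin: centre of its underside.
- motor_can: bystander: plain steel motor can, 36 mm across, 50 mm high, standing. Origin: centre of its underside.

How it is judged:
By the outcome, as a careful person would: the job done as asked, in the order asked, and still so for the second after the job is handed in, with the robot touching nothing.
It also fails if it takes over 69 s, if anything falls off the work surface, if the arm or the gripper's body presses on something with over 40 N, if the wrist force passes 120 N, or if a joint passes its speed limit or range.

## Working session

There is one attempt and no reset: what is moved stays moved. The work goes in short steps, each a Python script; the robot and the scene stay as the last script left them, time stands still between calls to the robot, and variables do not carry over. Pictures are saved under pics/ and viewed, and the job is handed in when it is done.

```bash
ls && mkdir -p pics
python3 - <<'E'
from plant import manip, kinematics, capture
import cv2,numpy as np,pickle
s=manip.get_state();print(s)
for n in("top","side"):
    c=capture(n);pickle.dump(c,open(f"pics/{n}0.pkl","wb"))
    cv2.imwrite(f"pics/{n}0.png",c["color"][:,:,::-1]);print(n,c["camera_matrix"],c["xyz"],c["rotation"])
E
```

```text
pics
{'time_s': 0.0, 'q': array([ 1.00060006e+00,  3.13446349e-01,  1.49844805e+00, -1.41225177e-05,
        1.33097446e+00, -2.23395242e-01]), 'dq': array([-0.00043892,  0.00017761,  0.00114639, -0.00058454, -0.00180775,
       -0.00045668]), 'tau': array([-3.53105706e-04, -4.12266254e+01, -2.59739453e+01, -2.48178821e-04,
        4.16024282e-03,  4.80474071e-06]), 'tool_pos': array([178.43119897, 493.70640873, 404.13266986]), 'ee_rot': array([ 0.69692093, -0.12216786,  0.12182806, -0.69608488]), 'wrist_force': array([-0.3716839 ,  0.47534885,  1.38072627]), 'torque': array([ 0.04067181, -0.00660006, -0.01466989]), 'gripper_width': 85.44866018076546}
top [[565.47024385   0.         310.52408812]
 [  0.         565.47024385 237.19489341]
 [  0.           0.           1.        ]] [ 416.36092273   -5.75344504 1555.99840433] [-0.6993503   0.71342614 -0.02877999  0.03322661]
side [[512.77581384   0.         316.04797561]
 [  0.         512.77581384 239.00249032]
 [  0.           0.           1.        ]] [383.74369562 870.02697618 711.99283687] [-0.08622455  0.88455977 -0.4557051   0.04951971]
```

View pics/top0.png

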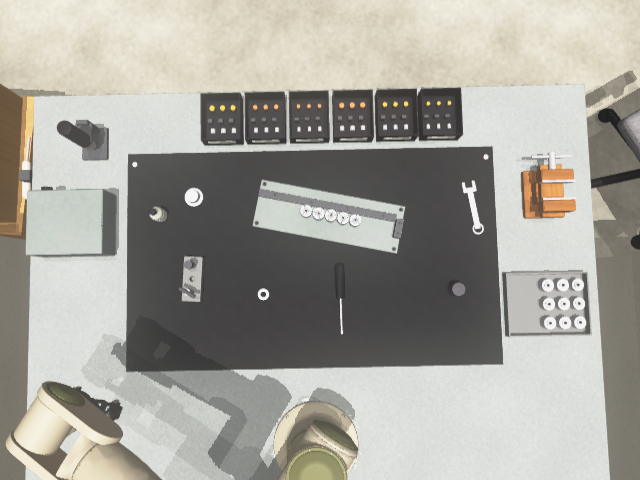

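View pics/side0.png

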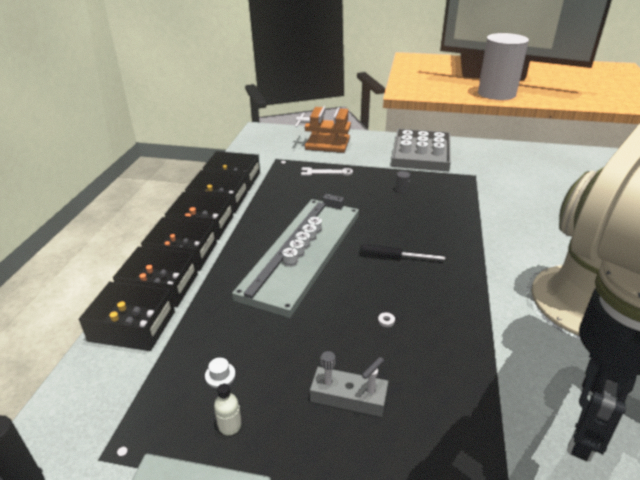

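The top view shows the nest around (330,215) with its stop at right (398,228) and the row at u 305–357. The pin block is at (192,278), with the round knob at its upper end (190,263) and the tee at the lower end. Next I'll zoom in and measure.

```bash
cat > h.py <<'E'
import numpy as np,cv2,pickle
from scipy.spatial.transform import Rotation as R
def cloud(c):
    K=c["camera_matrix"];z=c["z_map"].astype(float)
    v,u=np.mgrid[0:480,0:640]
    P=np.stack([(u-K[0,2])/K[0,0]*z,(v-K[1,2])/K[1,1]*z,z],-1)
    W=P@R.from_quat(c["rotation"]).as_matrix().T+c["xyz"]
    W[z==0]=np.nan
    return W
def px2w(c,u,v,h):
    K=c["camera_matrix"];d=R.from_quat(c["rotation"]).as_matrix()@np.array([(u-K[0,2])/K[0,0],(v-K[1,2])/K[1,1],1])
    t=(h-c["xyz"][2])/d[2];return (c["xyz"]+t*d)
def w2px(c,p):
    q=R.from_quat(c["rotation"]).as_matrix().T@(np.asarray(p,float)-c["xyz"]);K=c["camera_matrix"]
    return np.array([K[0,0]*q[0]/q[2]+K[0,2],K[1,1]*q[1]/q[2]+K[1,2]])
E
python3 - <<'E'
from h import *
t=pickle.load(open("pics/top0.pkl","rb"));s=pickle.load(open("pics/side0.pkl","rb"))
def crop(c,x0,x1,y0,y1,f,n):
    cv2.imwrite(n,cv2.resize(c["color"][y0:y1,x0:x1,::-1],None,fx=f,fy=f,interpolation=cv2.INTER_CUBIC))
crop(t,245,415,170,260,4.7,"pics/t_nest.png")
crop(t,160,240,240,320,6,"pics/t_pin.png")
crop(s,220,370,180,320,4,"pics/s_nest.png")
crop(s,295,400,335,425,6,"pics/s_pin.png")
for n,c in(("t",t),("s",s)):
    W=cloud(c)
    m=(W[...,0]>300)&(W[...,0]<650)&(abs(W[...,1])<250)
    h=W[...,2][m];print(n,np.histogram(h,bins=np.arange(-6,60,3)))
    # mat
    k=(abs(W[...,2])<6)&m;print("mat z",np.median(W[...,2][k]))
    k=(abs(W[...,2]-22)<4)&m;print("plate z",np.median(W[...,2][k]),k.sum())
    k=(W[...,2]>44)&m&(W[...,2]<60);print("tops z",np.median(W[...,2][k]),k.sum())
E
```

```text
t (array([1625, 4334, 5592, 3740, 1326,  244,  142,  415, 1096, 1505, 1122,
        491,  298,  237,   79,   34,   52,  136,  223,  196,   68]), array([-6, -3,  0,  3,  6,  9, 12, 15, 18, 21, 24, 27, 30, 33, 36, 39, 42,
       45, 48, 51, 54, 57]))
mat z 0.9094475620929643
plate z 22.238670201104924 3447
tops z 50.203812128815 660
s (array([ 2433, 14014,  2579,   161,   250,   199,   202,   722,  2658,
         608,   115,   349,   176,    64,    65,    70,   114,   348,
         177,     3,     0]), array([-6, -3,  0,  3,  6,  9, 12, 15, 18, 21, 24, 27, 30, 33, 36, 39, 42,
       45, 48, 51, 54, 57]))
mat z -1.4707015489361766
plate z 19.790452346406767 3334
tops z 47.24701901417188 565
```

View pics/t_nest.png

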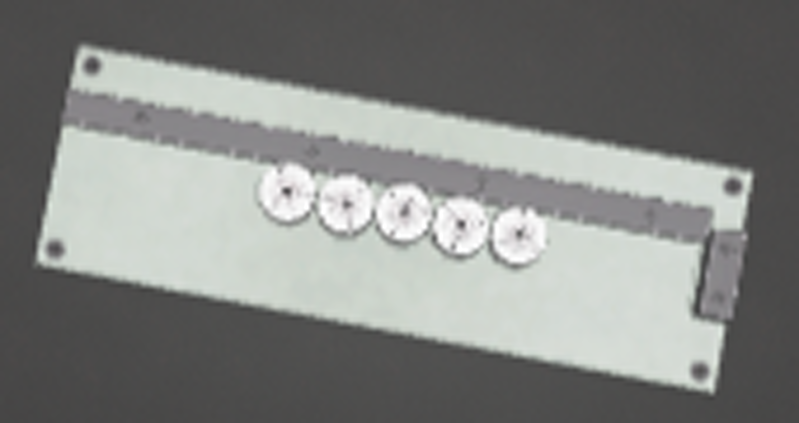

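View pics/t_pin.png

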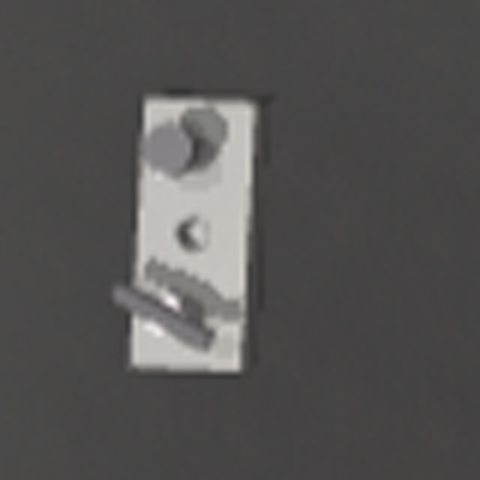

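View pics/s_nest.png

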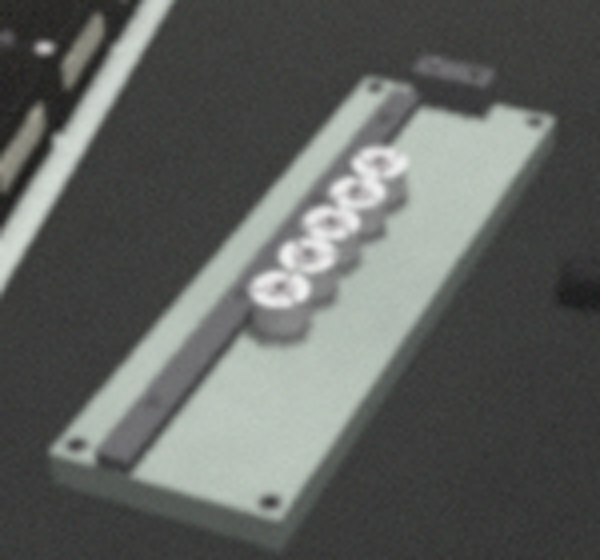

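View pics/s_pin.png

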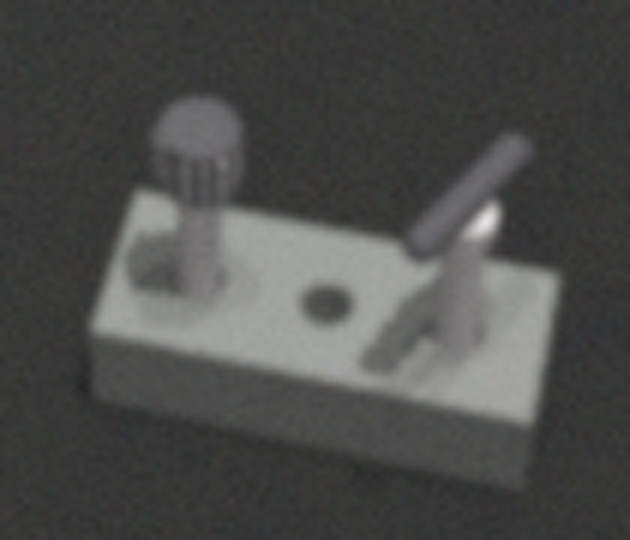

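```bash
cat >> h.py <<'E'
from scipy.ndimage import map_coordinates
from scipy.optimize import least_squares
def nest2w(p,x,y,z):
    c,s=np.cos(p[2]),np.sin(p[2]);return np.array([p[0]+c*x-s*y,p[1]+s*x+c*y,z])
def fitnest(c,p0,z0=0,verbose=True):
    g=cv2.cvtColor(c["color"],cv2.COLOR_RGB2GRAY).astype(float)
    # (start,end,outward normal) of plate top edges in nest frame, plus rail front face top edge
    E=[((-65,-175),(-65,205),(-1,0)),((65,-175),(65,205),(1,0)),((-58,215),(10,215),(0,1)),((44,215),(58,215),(0,1)),((-60,-185),(-30,-185),(0,-1)),((32,-185),(60,-185),(0,-1))]
    p=np.array(p0,float)
    for it in range(4):
        obs=[]
        for a,b,n in E:
            a=np.array(a,float);b=np.array(b,float);n=np.array(n,float)
            for f in np.linspace(0,1,max(6,int(np.linalg.norm(b-a)/6))):
                q=a+(b-a)*f; d=np.arange(-9,9.01,.5)
                uv=np.array([w2px(c,nest2w(p,*(q+n*k),22+z0)) for k in d])
                I=map_coordinates(g,[uv[:,1],uv[:,0]],order=1)
                hi,lo=I[:5].mean(),I[-5:].mean()
                if hi-lo<50: continue
                t=(hi+lo)/2;k=np.where((I[:-1]>=t)&(I[1:]<t))[0]
                if len(k)!=1: continue
                k=k[0];obs.append((q,n,d[k]+.5*(I[k]-t)/(I[k]-I[k+1])))
        def res(dp):
            # displacement of model by dp (in nest frame) along n
            return [ (n@(dp[:2]+dp[2]*np.array([-q[1],q[0]]))) - e for q,n,e in obs]
        r=least_squares(res,[0,0,0],loss="soft_l1",f_scale=.7)
        w=nest2w(p,r.x[0],r.x[1],0);p=np.array([w[0],w[1],p[2]+r.x[2]])
    rr=np.array(res(r.x))
    if verbose:
        print("nest",p,np.degrees(p[2]),"n",len(obs),"rms",np.sqrt((rr**2).mean()))
        for n0 in((-1,0),(1,0),(0,1),(0,-1)):
            k=[tuple(n)==n0 for q,n,e in obs];print(n0,sum(k),np.median(rr[k]) if any(k) else None)
    return p
E
python3 - <<'E'
from h import *
print(R.from_quat([0.69692093, -0.12216786,  0.12182806, -0.69608488]).as_matrix().round(3))
t=pickle.load(open("pics/top0.pkl","rb"));s=pickle.load(open("pics/side0.pkl","rb"))
cs=[px2w(t,u,v,22) for u,v in((262,179.6),(405,206.2),(396.9,253.4),(253.1,226.4))]
print(np.round(cs,1))
# x+ edge: 0->1 goes -y
d=(cs[0]-cs[1]+cs[3]-cs[2])[:2];yaw=np.arctan2(-d[0],d[1]);m=np.mean(cs,0)
c0=nest2w([0,0,yaw],0,15,0);p0=[m[0]-c0[0],m[1]-c0[1],yaw];print(p0)
pt=fitnest(t,p0);ps=fitnest(s,p0)
p=pt
for c,n in((t,"t"),(s,"s")):
    im=cv2.resize(c["color"][:,:,::-1],None,fx=4,fy=4,interpolation=cv2.INTER_CUBIC)
    pp=pt if n=="t" else ps
    def L(pts,col):
        q=np.array([(w2px(c,nest2w(pp,*a))+.5)*4-.5 for a in pts]);cv2.polylines(im,[np.round(q*8).astype(int)],True,col,1,shift=3)
    L([(-65,-185,22),(65,-185,22),(65,215,22),(-65,215,22)],(0,0,255))
    L([(18,-165,32),(38,-165,32),(38,215,32),(18,215,32)],(0,255,0))
    L([(-25,-165,48),(25,-165,48),(25,-185,48),(-25,-185,48)],(255,0,0))
    u0,v0=(240,165) if n=="t" else (220,180)
    cv2.imwrite(f"pics/fit_{n}.png",im[v0*4:v0*4+400 if n=="t" else v0*4+560,u0*4:u0*4+720])
E
```

```text
[[ 0.94  -0.001  0.34 ]
 [-0.34  -0.001  0.94 ]
 [-0.    -1.    -0.001]]
[[ 713.   132.9   22. ]
 [ 631.2 -257.3   22. ]
 [ 502.5 -230.9   22. ]
 [ 584.1  158.7   22. ]]
[np.float64(604.6100576742908), np.float64(-63.824767297683536), np.float64(-0.20665389235756002)]
nest [ 6.05772540e+02 -6.18810706e+01 -2.08341221e-01] -11.937072660549823 n 146 rms 0.43353933281492135
(-1, 0) 61 -0.3589408409815314
(1, 0) 61 -0.3724234134114948
(0, 1) 14 -0.2806636292599013
(0, -1) 10 -0.3076521814511193
nest [ 6.04375521e+02 -6.04912066e+01 -2.10137525e-01] -12.039993327561453 n 146 rms 0.7374287427217234
(-1, 0) 62 -0.4756280700124793
(1, 0) 62 -0.4432007553649183
(0, 1) 12 -0.2903929785070309
(0, -1) 10 -0.6586487866048176
```

View pics/fit_t.png

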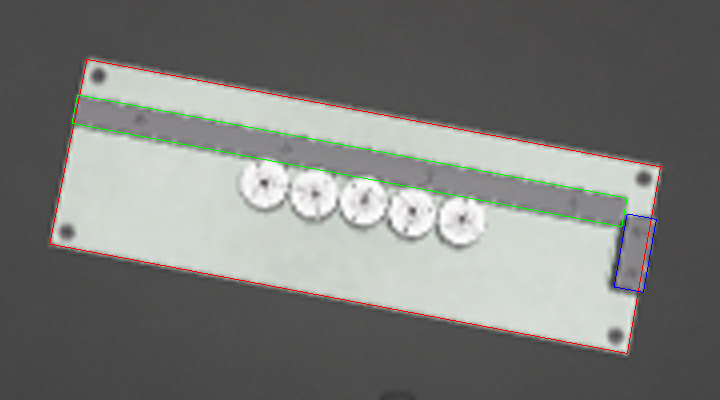

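View pics/fit_s.png

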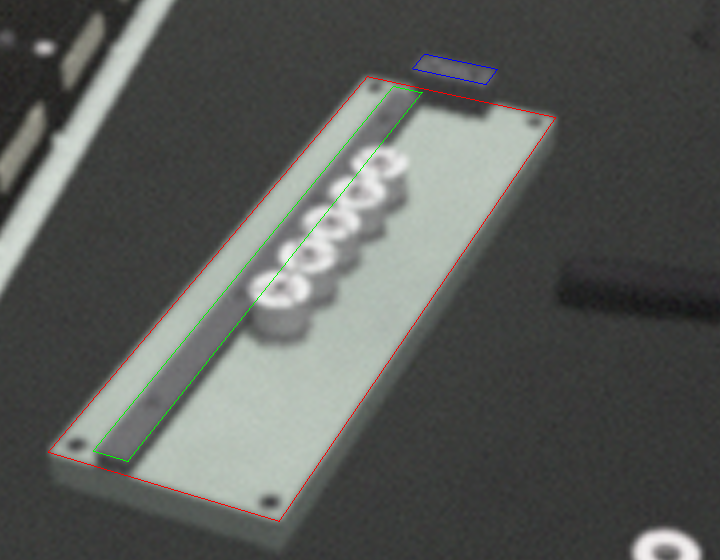

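```bash
cat >> h.py <<'E'
def w2nest(p,w):
    c,s=np.cos(p[2]),np.sin(p[2]);d=np.asarray(w)[:2]-p[:2];return np.array([c*d[0]+s*d[1],-s*d[0]+c*d[1]])
def fithous(c,p,guess,zt=50):
    # guess: nest xy list; disc-vs-ring contrast in whiteness
    g=c["color"].astype(float).min(2)
    out=[]
    th=np.linspace(0,2*np.pi,36,endpoint=False)
    for x,y in guess:
        def f(q):
            def s(r):
                uv=np.array([w2px(c,nest2w(p,q[0]+r*np.cos(t),q[1]+r*np.sin(t),zt)) for t in th])
                return np.median(map_coordinates(g,[uv[:,1],uv[:,0]],order=1)), map_coordinates(g,[uv[:,1],uv[:,0]],order=1).mean()
            return -(s(13.5)[1]-s(18.5)[1])
        from scipy.optimize import minimize
        r=minimize(f,[x,y],method="Nelder-Mead",options=dict(initial_simplex=[[x,y],[x+2,y],[x,y+2]],maxiter=60))
        out.append((*r.x,-r.fun))
    return np.array(out)
E
python3 - <<'E'
from h import *
t=pickle.load(open("pics/top0.pkl","rb"));s=pickle.load(open("pics/side0.pkl","rb"))
pt=fitnest(t,[605.8,-61.9,-.208],verbose=False);ps=fitnest(s,[604.4,-60.5,-.210],verbose=False)
g=[w2nest(pt,px2w(t,(u+.5)/4+239.5,(v+.5)/4+164.5,50)) for u,v in((264,184),(314,193),(363,202),(412,212),(461,221))]
print(np.round(g,1));print(fithous(t,pt,g).round(2));print(fithous(s,ps,g).round(2))
# pins
for c in(t,s):
    W=cloud(c);
    k=(W[...,2]>62)&(W[...,0]>300)&(W[...,0]<600)&(W[...,1]>200)&(W[...,1]<480)
    n,l,st,ce=cv2.connectedComponentsWithStats(k.astype(np.uint8))
    for i in range(1,n):
        if st[i,4]>15: print(st[i],ce[i].round(1),np.nanmedian(W[l==i],0).round(1),np.nanmax(W[l==i],0).round(1),np.nanmin(W[l==i],0).round(1))
E
```

```text
[[ -1.1  77.5]
 [ -0.8  43.4]
 [ -0.6  10. ]
 [ -1.1 -23.5]
 [ -1.  -56.8]]
[[  0.29  77.67  66.67]
 [ -0.34  43.65  71.41]
 [  0.89  10.29  70.23]
 [ -0.4  -24.13  70.23]
 [  0.18 -57.71  66.1 ]]
[[ -0.48  78.84  66.12]
 [ -0.97  44.68  53.63]
 [  0.28  11.19  50.02]
 [ -1.36 -22.46  49.09]
 [ -0.26 -55.86  46.24]]
[184 261  10   9  65] [188.3 264.7] [479.4 321.2  91. ] [490.1 332.8  99.1] [469.  311.3  67.5]
[178 287  18  12  83] [186.5 292.3] [409.7 326.2  87.4] [423.  348.5  97.3] [393.9 304.6  73.6]
[322 352  14  20 222] [328.3 360.6] [478.8 329.   86. ] [490.3 335.3  90.6] [468.9 311.7  62.2]
[362 358  22  22 220] [373.1 369.7] [406.9 332.4  84. ] [422.9 351.3  88.9] [393.8 307.3  62. ]
```

```bash
cat >> h.py <<'E'
PN=np.array([605.1,-61.2,-.209])
def tool(yaw):  # tool x horizontal at angle yaw, tool y down
    c,s=np.cos(yaw),np.sin(yaw)
    return R.from_matrix(np.array([[c,0,-s],[s,0,c],[0,-1,0]])).as_quat()
E
cat > a.py <<'E'
from h import *
from plant import manip,kinematics,capture
q=tool(PN[2])
print(R.from_quat(q).as_matrix().round(2))
manip.set_gripper(0)
manip.movep(nest2w(PN,-40,77.7,300),q);print(manip.get_state()["time_s"])
manip.move_linear(nest2w(PN,-40,77.7,202),velocity=120)
s=manip.get_state();print(s["time_s"],s["tool_pos"],s["wrist_force"],s["gripper_width"])
c=capture("side");cv2.imwrite("pics/s1.png",c["color"][:,:,::-1])
hit=manip.move_linear(nest2w(PN,-23.5,77.7,202),velocity=20,threshold=5)
s=manip.get_state();print(hit,s["time_s"],w2nest(PN,s["tool_pos"]),s["wrist_force"])
c=capture("side");cv2.imwrite("pics/s2.png",cv2.resize(c["color"][150:350,200:440,::-1],None,fx=3,fy=3))
E
python3 a.py
```

```text
[[ 0.98  0.    0.21]
 [-0.21  0.    0.98]
 [ 0.   -1.    0.  ]]
3.1167
4.0833 [582.33424637  23.0968739  202.77270422] [-0.54119684  0.20132669  0.26639573] -0.05418699152021929
False 5.1083 [-23.55037146  77.72363022] [-0.07193923  0.22816072  0.2152452 ]
```

View pics/s2.png

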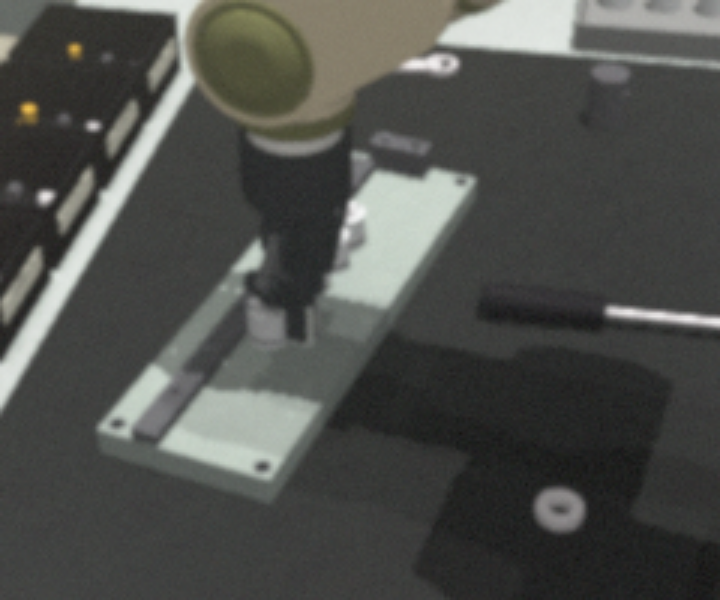

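The closed fingers are down beside the last housing (about (265,325) in the crop), and no contact has been felt yet. I'll keep probing towards the rail.

```bash
cat > b.py <<'E'
from h import *
from plant import manip,kinematics,capture
hit=manip.move_linear(nest2w(PN,-18,77.7,202),velocity=12,threshold=4)
s=manip.get_state();print(hit,s["time_s"],w2nest(PN,s["tool_pos"]),s["tool_pos"][2],s["wrist_force"])
c=capture("side");cv2.imwrite("pics/s3.png",cv2.resize(c["color"][200:300,240:340,::-1],None,fx=6,fy=6))
E
python3 b.py
```

```text
True 5.4417 [-22.21032821  77.75933972] 201.50927278482837 [-0.35131064  0.12189713 -0.5840812 ]
```

View pics/s3.png

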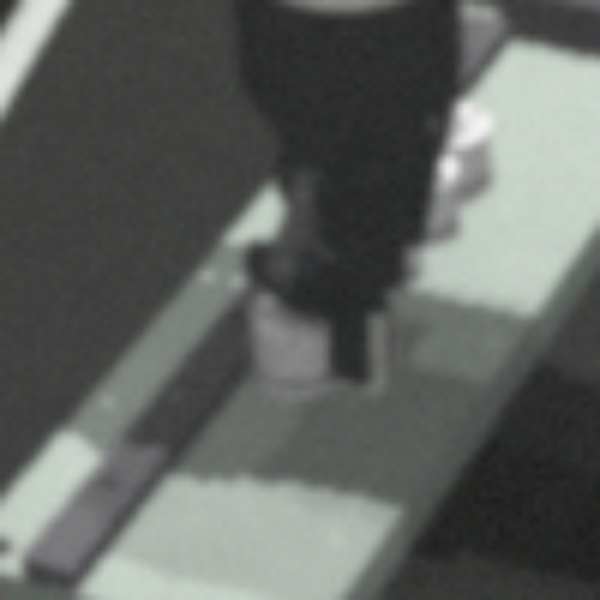

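```bash
cat > b.py <<'E'
from h import *
from plant import manip,kinematics,capture
for k in range(2):
    hit=manip.move_linear(nest2w(PN,-18,77.7,202),velocity=15,threshold=6)
    s=manip.get_state();print(hit,s["time_s"],w2nest(PN,s["tool_pos"]),s["wrist_force"])
E
python3 b.py
```

```text
True 5.7083 [-21.62115166  77.79738312] [-0.03966898  0.21253007  0.47965163]
True 5.9167 [-21.1307253   77.80924381] [-0.14425835  0.53983779 -0.40378614]
```

```bash
cat > b.py <<'E'
from h import *
from plant import manip,kinematics,capture
for x in (-20.8,-20.3,-19.8):
    manip.move_linear(nest2w(PN,x,77.7,202),velocity=8)
    s=manip.get_state();f=s["wrist_force"];print(s["time_s"],w2nest(PN,s["tool_pos"]),f,w2nest([0,0,PN[2]],f))
    if abs(f[0])>6: break
c=capture("top");cv2.imwrite("pics/t3.png",cv2.resize(c["color"][170:260,245:415,::-1],None,fx=4,fy=4))
E
python3 b.py
```

```text
6.2833 [-20.83937068  77.68895287] [-0.64754254  0.30863181  0.55220866] [-0.69748677  0.16756237]
6.5333 [-20.5008347   77.72474426] [-3.39431547  0.66448741  1.2871266 ] [-3.4583204  -0.05423114]
6.7833 [-20.22576012  77.77893359] [-5.96992485  1.72887268  1.66615029] [-6.19872219  0.45259994]
```

View pics/t3.png

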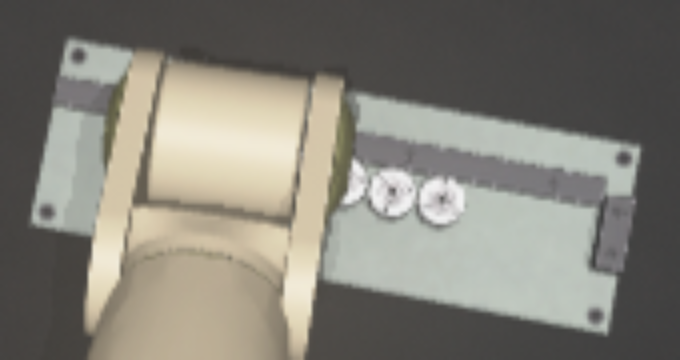

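Firm contact (rail backing the housing) comes at tool x ≈ -20.7 in my nest frame. Earlier threshold trips were noise, so I'll do the other four by position with a force readback.

```bash
cat > b.py <<'E'
from h import *
from plant import manip,kinematics,capture
y=78
for y2 in (44.2,10.7,-23.4,-57.2):
    manip.move_linear(nest2w(PN,-29,y,202),velocity=60)
    manip.move_linear(nest2w(PN,-29,y2,202),velocity=90)
    manip.move_linear(nest2w(PN,-20.4,y2,202),velocity=20)
    y=y2
    s=manip.get_state();f=s["wrist_force"];print(s["time_s"],w2nest(PN,s["tool_pos"]),w2nest([0,0,PN[2]],f))
    if abs(f[0])>15: break
manip.move_linear(nest2w(PN,-40,y,202),velocity=80)
manip.move_linear(nest2w(PN,-40,y,290),velocity=150)
print(manip.get_state()["time_s"])
for n in("top","side"):
    c=capture(n);pickle.dump(c,open(f"pics/{n}4.pkl","wb"))
    a=c["color"][170:260,245:415] if n=="top" else c["color"][180:320,220:370]
    cv2.imwrite(f"pics/{n}4.png",cv2.resize(a[:,:,::-1],None,fx=4,fy=4,interpolation=cv2.INTER_CUBIC))
E
python3 b.py
```

```text
8.2417 [-20.60210144  44.44187393] [-4.57142594  0.46308194]
9.6417 [-20.59553329  10.94658514] [-4.51508928 -0.11384726]
11.0417 [-20.58868949 -23.1507658 ] [-4.81908005 -0.33589243]
12.4417 [-20.58858506 -56.96259797] [-5.29949506 -0.16537841]
13.5667
```

View pics/top4.png

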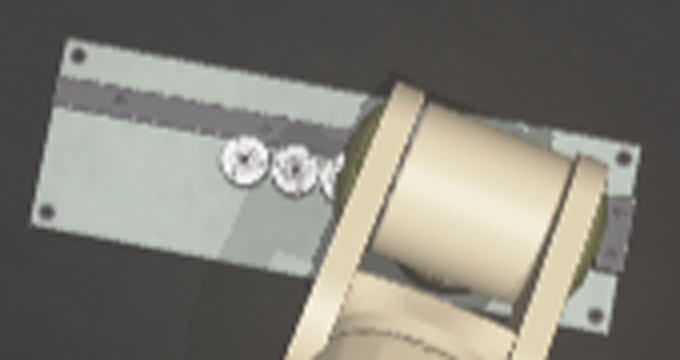

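View pics/side4.png

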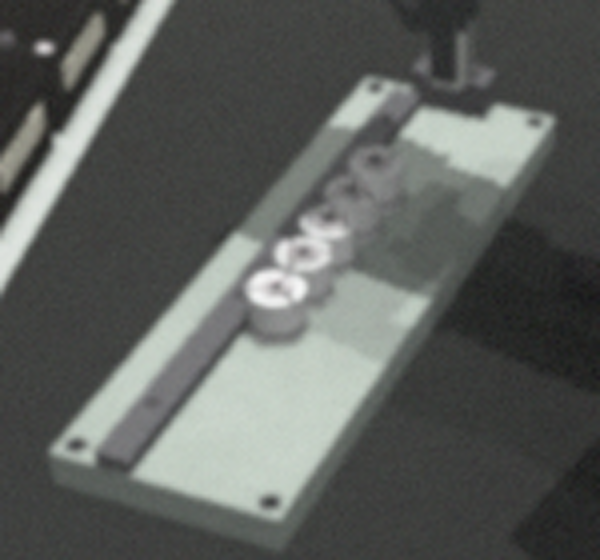

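All five housings are now flush to the rail (row from (375,160) to (277,290) in the side crop), with consistent 4.5–5.3 N contacts. Next I push from behind with the closed fingers, face turned 4° towards the rail.

```bash
cat > b.py <<'E'
from h import *
from plant import manip,kinematics,capture
for a in(-1,1):
    print(a,kinematics.ik(nest2w(PN,-1,125,202),tool(PN[2]+a*np.pi/2+np.radians(4))), kinematics.ik(np.array([479,322,235]),tool(PN[2]+a*np.pi/2)),kinematics.ik(nest2w(PN,0,4,235),tool(PN[2]+a*np.pi/2)))
print(manip.get_state()["q"])
E
python3 b.py
```

```text
-1 [-8.78012484e-02  7.55031576e-01  1.35330255e+00 -4.44089210e-16
  1.03325853e+00  5.13855815e-02] [ 3.88957301e-01  6.06026236e-01  1.52778035e+00 -4.44089210e-16
  1.00778606e+00  5.97957301e-01] [-2.86530472e-01  6.64804352e-01  1.42131870e+00 -4.44089210e-16
  1.05546960e+00 -7.75304717e-02]
1 None [ 3.88957301e-01  6.06026236e-01  1.52778035e+00 -4.44089210e-16
  1.00778606e+00 -2.54363535e+00] None
[-0.4011267   0.51330545  1.52208252 -0.00238385  1.11765119 -1.7621605 ]
```

```bash
cat > b.py <<'E'
from h import *
from plant import manip,kinematics,capture
q=tool(PN[2]-np.pi/2+np.radians(4))
manip.movep(nest2w(PN,-1,122,270),q)
manip.move_linear(nest2w(PN,-1,122,202),velocity=120)
s=manip.get_state();print(s["time_s"],w2nest(PN,s["tool_pos"]),s["wrist_force"])
for y in (100,60):
    manip.move_linear(nest2w(PN,-1,y,202),velocity=45)
    s=manip.get_state();f=s["wrist_force"];print(s["time_s"],w2nest(PN,s["tool_pos"]),w2nest([0,0,PN[2]],f))
c=capture("side");a=c["color"][180:320,220:370]
cv2.imwrite("pics/s5.png",cv2.resize(a[:,:,::-1],None,fx=4,fy=4,interpolation=cv2.INTER_CUBIC))
E
python3 b.py
```

```text
15.975 [ -0.7196157  121.97904929] [-0.21805896  0.12165516 -1.16315025]
16.6167 [-0.98464841 99.87744672] [ 0.46597491 -0.91387577]
17.6583 [-0.92758051 59.98996993] [-0.20639314  0.36224861]
```

View pics/s5.png

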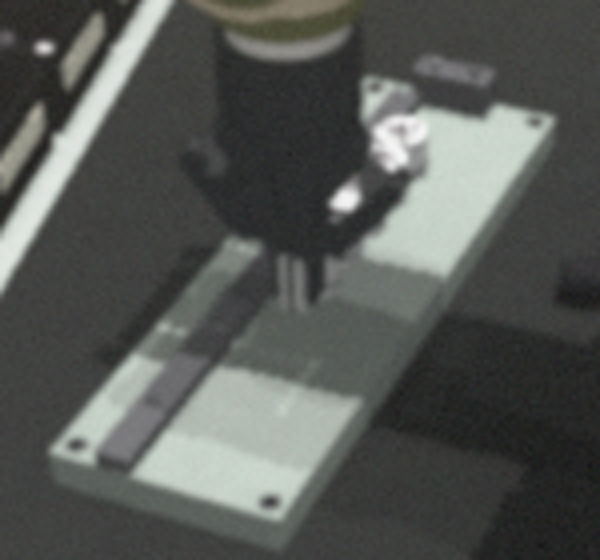

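The row is moving along (front housings near (400,135)) with almost no force. Continuing to the stop.

```bash
cat > b.py <<'E'
from h import *
from plant import manip,kinematics,capture
manip.move_linear(nest2w(PN,-1,14,202),velocity=45)
y=14
while y>-4:
    y-=1.0
    manip.move_linear(nest2w(PN,-1,y,202),velocity=10)
    s=manip.get_state();f=w2nest([0,0,PN[2]],s["wrist_force"]);print(round(s["time_s"],2),w2nest(PN,s["tool_pos"]).round(2),f.round(2))
    if f[1]>7: break
c=capture("side");a=c["color"][180:320,220:370]
cv2.imwrite("pics/s6.png",cv2.resize(a[:,:,::-1],None,fx=4,fy=4,interpolation=cv2.INTER_CUBIC))
E
python3 b.py
```

```text
19.13 [-1.  13.1] [0.17 0.31]
19.38 [-1.02 12.04] [0.76 1.2 ]
19.63 [-1.   10.92] [-1.24  1.52]
19.88 [-1.    9.89] [0.22 0.73]
20.13 [-1.    8.92] [0.19 1.55]
20.38 [-0.97  7.93] [0.17 1.57]
20.63 [-1.    6.93] [-0.66  1.36]
20.88 [-1.01  5.88] [0.25 1.81]
21.13 [-1.    4.92] [-0.62  1.26]
21.38 [-1.01  4.07] [-0.13  2.69]
21.63 [-1.07  3.63] [-0.25  7.46]
```

View pics/s6.png

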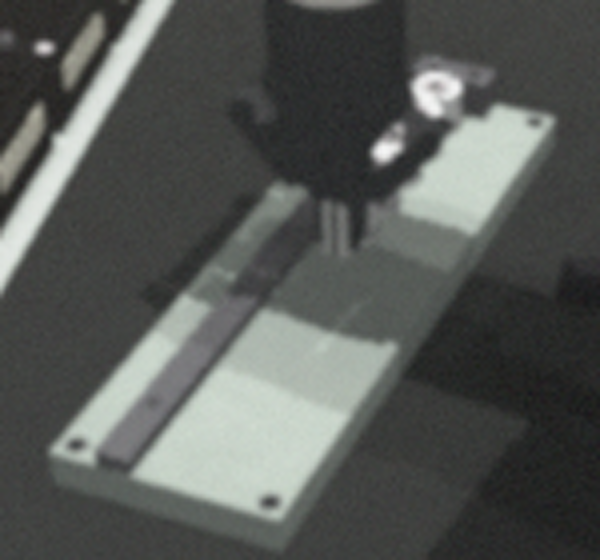

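```bash
cat > b.py <<'E'
from h import *
from plant import manip,kinematics,capture
t=pickle.load(open("pics/top0.pkl","rb"));s=pickle.load(open("pics/side0.pkl","rb"))
print(px2w(t,187.6,264.5,90),px2w(s,327.4,355.4,90))
manip.move_linear(nest2w(PN,-1,14,202),velocity=50)
manip.move_linear(nest2w(PN,-1,14,290),velocity=200)
manip.movep([479.3,321.8,300],tool(PN[2]-np.pi/2))
manip.set_gripper(50)
for n in("top","side"):
    c=capture(n);pickle.dump(c,open(f"pics/{n}7.pkl","wb"))
    a=c["color"][170:260,245:415] if n=="top" else c["color"][160:440,220:420]
    cv2.imwrite(f"pics/{n}7.png",cv2.resize(a[:,:,::-1],None,fx=4 if n=="top" else 2.1,fy=4 if n=="top" else 2.1,interpolation=cv2.INTER_CUBIC))
s=manip.get_state();print(s["time_s"],s["tool_pos"],s["gripper_width"])
E
python3 b.py
```

```text
[480.69941461 322.61041018  90.        ] [481.41343167 323.01590278  90.        ]
24.725 [479.29591613 321.79090766 300.01640388] 49.84538296551275
```

View pics/top7.png

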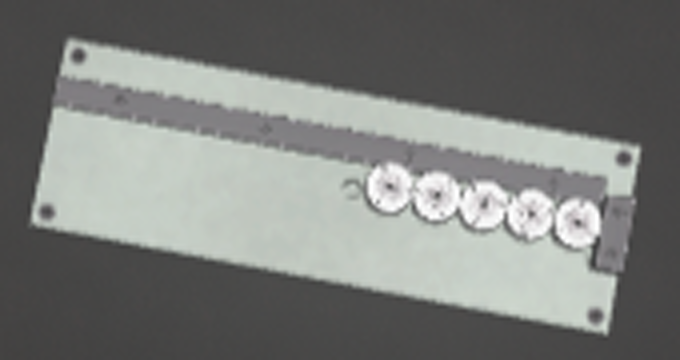

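View pics/side7.png

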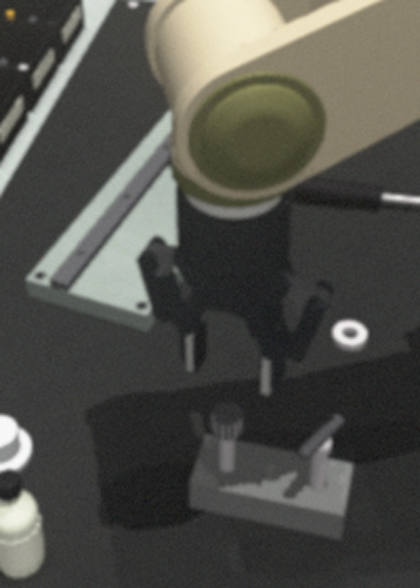

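The top view shows the row straight and closed up against the stop, with the hole just free at crop (352,188). The side view shows the open gripper above the round knob, clear of the tee. Picking the pin.

```bash
cat > b.py <<'E'
from h import *
from plant import manip,kinematics,capture
manip.move_linear([480.7,322.6,234.5],velocity=90)
s=manip.get_state();print(s["time_s"],s["tool_pos"],s["wrist_force"])
manip.set_gripper(10)
s=manip.get_state();print(s["time_s"],s["gripper_width"],s["wrist_force"],s["torque"])
c=capture("side");a=c["color"][310:430,270:420]
cv2.imwrite("pics/s8.png",cv2.resize(a[:,:,::-1],None,fx=4,fy=4,interpolation=cv2.INTER_CUBIC))
E
python3 b.py
```

```text
25.6 [480.86901696 322.65604707 235.01984951] [-0.04187423 -0.01947384  0.22455169]
25.975 20.15081390218419 [ 0.18929209 -0.58200988  4.00715945] [-0.10288459 -0.07403864  0.00790273]
```

View pics/s8.png

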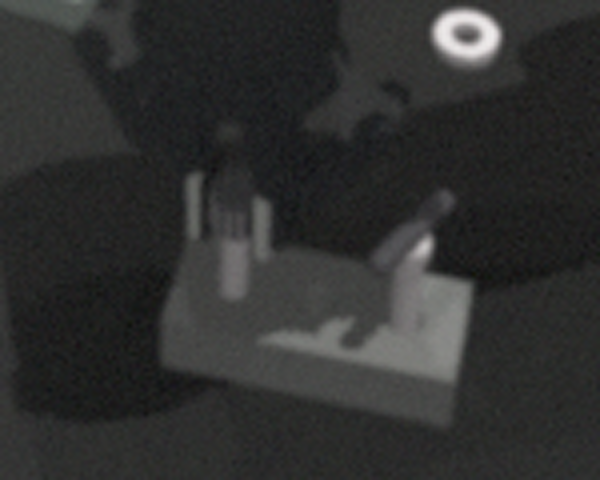

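```bash
cat > b.py <<'E'
from h import *
from plant import manip,kinematics,capture
s=manip.get_state();print(s["gripper_width"],s["wrist_force"],s["torque"])
manip.move_linear([480.7,322.6,320],velocity=90)
s=manip.get_state();print(s["time_s"],s["gripper_width"],s["wrist_force"],s["torque"])
c=capture("side");a=c["color"][240:420,250:430]
cv2.imwrite("pics/s9.png",cv2.resize(a[:,:,::-1],None,fx=3.3,fy=3.3,interpolation=cv2.INTER_CUBIC))
E
python3 b.py
```

```text
20.036036818938427 [1.35445432 0.47290677 6.54883669] [-0.08104445 -0.04757221 -0.00566606]
27.125 20.62258665462535 [-0.36852829  1.17760765 -1.19376773] [-0.04395728 -0.00509566  0.01108816]
```

View pics/s9.png

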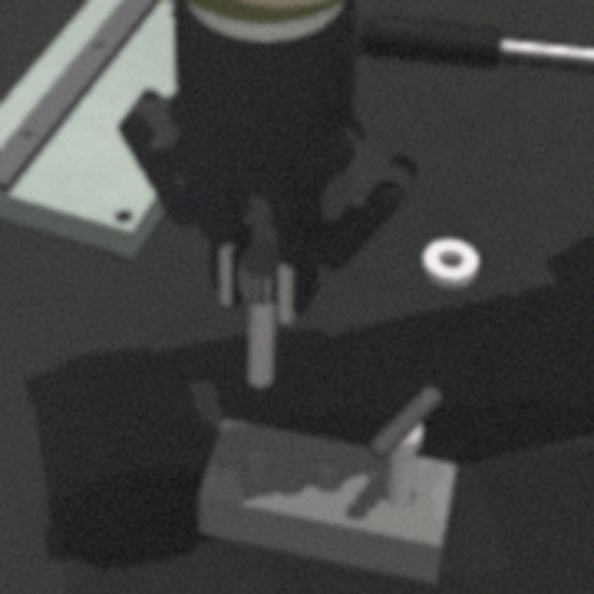

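The pin is held straight between the pads (shank (262,300)–(260,385) in the crop). The fit has only 0.6 mm radial clearance. I'll locate the hole by light touches of the pin shank on housing5 (contact 2.5 mm ahead of seated) and on the rail (contact at nest x=+12).

```bash
cat >> h.py <<'E'
def force(manip,n=5):
    a=[]
    for _ in range(n):
        manip.hold(0.03);a.append(manip.get_state()["wrist_force"])
    f=np.mean(a,0);return np.array([*w2nest([0,0,PN[2]],f),f[2]])
E
cat > b.py <<'E'
from h import *
from plant import manip,kinematics,capture
q=tool(PN[2]-np.pi/2)
manip.movep(nest2w(PN,0,16,310),q)
manip.move_linear(nest2w(PN,0,16,251),velocity=90)
f0=force(manip);s=manip.get_state();print(s["time_s"],w2nest(PN,s["tool_pos"]),s["tool_pos"][2],f0)
c=capture("side");pickle.dump(c,open("pics/side10.pkl","wb"));a=c["color"][180:320,220:370]
cv2.imwrite("pics/s10.png",cv2.resize(a[:,:,::-1],None,fx=4,fy=4,interpolation=cv2.INTER_CUBIC))
E
python3 b.py
```

```text
29.6 [ 0.09295955 15.99314174] 251.6050098285233 [ 0.17346855 -0.15884692 -0.87262475]
```

View pics/s10.png

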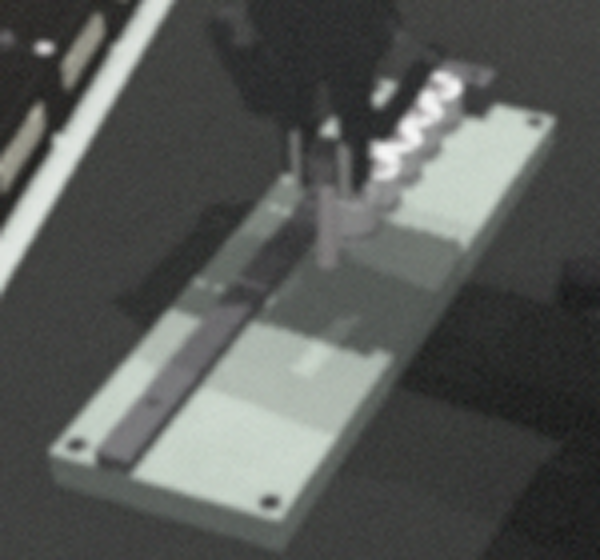

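The pin hangs clear behind the row, foot just above the plate at crop (328,262). Now the rail touch, then the row touch.

```bash
cat > b.py <<'E'
from h import *
from plant import manip,kinematics,capture
def probe(fn,start,step,axis,sgn,f0,lim=3,n=16):
    rec=[];v=start
    for i in range(n):
        manip.move_linear(fn(v),velocity=15)
        f=force(manip,2);p=w2nest(PN,manip.get_state()["tool_pos"]);rec.append((p[axis],(f-f0)[axis]*sgn));
        if rec[-1][1]>lim: break
        v+=step
    print(np.round(rec[-5:],2).tolist());return v
f0=force(manip,4)
manip.move_linear(nest2w(PN,10,16,251),velocity=60)
vx=probe(lambda v:nest2w(PN,v,16,251),11,.5,0,-1,f0)
s=manip.get_state();print(s["time_s"],vx)
manip.move_linear(nest2w(PN,vx-10,16,251),velocity=60)
X=vx-10
manip.move_linear(nest2w(PN,X,9.5,251),velocity=60)
vy=probe(lambda v:nest2w(PN,X,v,251),9,-.5,1,1,f0)
print(vy,manip.get_state()["time_s"])
manip.move_linear(nest2w(PN,X,vy+2.5,251),velocity=30)
E
python3 b.py
```

```text
[[12.01, 0.19], [12.5, -0.15], [12.97, 0.85], [13.4, 2.73], [13.84, 5.44]]
32.3167 14.0
[[3.5, 0.58], [2.99, 0.21], [2.49, -0.26], [1.99, 1.23], [1.48, 0.35]]
1.0 37.9583
```

```bash
cat > b.py <<'E'
from h import *
from plant import manip,kinematics,capture
s=manip.get_state();print(s["time_s"],w2nest(PN,s["tool_pos"]),s["tool_pos"][2],s["gripper_width"],s["wrist_force"],s["torque"])
c=capture("side");pickle.dump(c,open("pics/side11.pkl","wb"));a=c["color"][180:270,270:370]
cv2.imwrite("pics/s11.png",cv2.resize(a[:,:,::-1],None,fx=7,fy=6.5,interpolation=cv2.INTER_CUBIC))
E
python3 b.py
```

```text
38.2083 [3.98928653 3.70502835] 251.0169767154131 19.806341761006742 [-0.28834396 -0.28269035 -0.76949391] [-0.01800133 -0.03353888 -0.00472266]
```

View pics/s11.png

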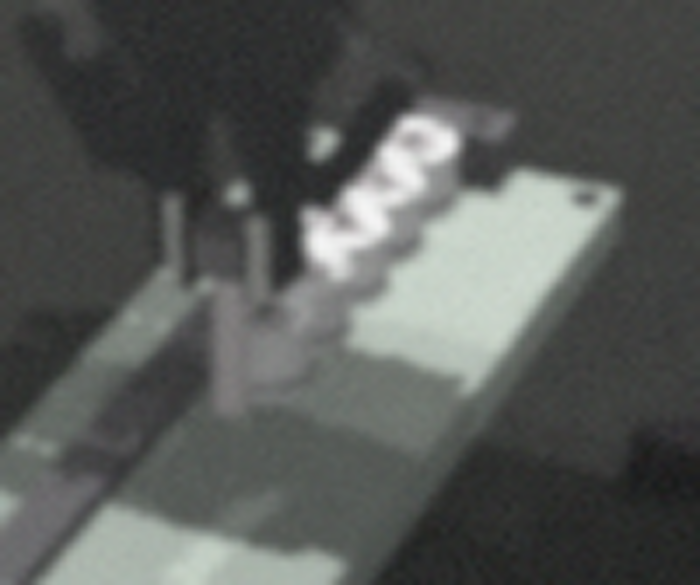

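```bash
cat > b.py <<'E'
from h import *
t7=pickle.load(open("pics/top7.pkl","rb"));c7=pickle.load(open("pics/side7.pkl","rb"))
pt=fitnest(t7,[605.8,-61.9,-.208]);
H=[(0,-21-32*i) for i in range(5)]
print("top",fithous(t7,pt,[(2,y) for x,y in H]).round(2).tolist())
c=pickle.load(open("pics/side11.pkl","rb"))
ps=fitnest(pickle.load(open("pics/side0.pkl","rb")),[604.4,-60.5,-.21],verbose=False)
for z in(22,26,30): print("foot nest-side",z,w2nest(ps,px2w(c,302.5,242.2,z)))
for y in (0,5,10,15):
    print(y,w2px(c,nest2w(ps,3,y,26)),w2px(c,nest2w(ps,3,y,76)))
print("hous5 base",w2px(c,nest2w(ps,2,-21,22)),"hole",w2px(c,nest2w(ps,0,3.5,22)))
W=cloud(c);m=W[215:245,296:310]
for r in range(218,246,3): print(r,[(w2nest(ps,W[r,u]).round(1).tolist(),W[r,u,2].round(1)) for u in(301,303,305)])
E
python3 b.py
```

```text
nest [ 6.05770806e+02 -6.19011574e+01 -2.08335539e-01] -11.936747112411862 n 145 rms 0.42293428580543085
(-1, 0) 61 -0.3326549721401605
(1, 0) 61 -0.3400218355083732
(0, 1) 13 -0.2604801256048466
(0, -1) 10 -0.272086165375686
top [[2.51, -21.2, 75.9], [2.66, -53.26, 73.59], [2.32, -85.76, 68.23], [2.55, -117.24, 69.75], [2.11, -149.4, 93.44]]
foot nest-side 22 [5.30172849 0.53872293]
foot nest-side 26 [2.89485432 5.54449713]
foot nest-side 30 [ 0.48798015 10.55027134]
0 [303.46634434 240.88712521] [302.94746783 222.74852192]
5 [302.55756155 242.0613009 ] [302.01398577 223.89337638]
10 [301.64298934 243.24295669] [301.0744059  225.04570943]
15 [300.72257222 244.4321643 ] [300.12866825 226.20559457]
hous5 base [307.6450015  237.53481587] hole [304.06126027 243.41862802]
218 [([0.3, 14.8], np.float64(98.3)), ([-3.6, 12.8], np.float64(98.1)), ([-9.1, 14.1], np.float64(100.2))]
221 [([0.3, 15.3], np.float64(90.7)), ([-3.9, 13.9], np.float64(90.9)), ([-9.4, 15.3], np.float64(93.2))]
224 [([3.3, 9.7], np.float64(78.5)), ([-0.8, 7.8], np.float64(78.4)), ([-8.4, 13.6], np.float64(84.0))]
227 [([4.3, 8.1], np.float64(69.2)), ([-0.4, 7.4], np.float64(70.0)), ([-2.6, 1.7], np.float64(67.0))]
230 [([3.8, 9.5], np.float64(62.1)), ([-0.1, 7.3], np.float64(61.8)), ([-4.5, 6.0], np.float64(62.1))]
233 [([4.4, 8.7], np.float64(53.2)), ([-0.5, 8.5], np.float64(54.4)), ([-4.0, 5.5], np.float64(53.4))]
236 [([6.1, 5.8], np.float64(42.6)), ([-1.7, 11.5], np.float64(48.4)), ([-3.2, 4.2], np.float64(44.1))]
239 [([5.2, 8.2], np.float64(36.1)), ([-1.1, 10.7], np.float64(39.5)), ([-2.4, 2.8], np.float64(34.6))]
242 [([5.3, 8.4], np.float64(27.8)), ([-1.0, 11.0], np.float64(31.2)), ([-2.6, 3.8], np.float64(26.9))]
245 [([5.8, 7.9], np.float64(18.8)), ([6.4, -4.0], np.float64(10.7)), ([0.8, -2.9], np.float64(13.0))]
```

My slip: contact with housing5 is at true y = 3.5 − 2.5 = +1 (I had added), so the probe hadn't reached it. The row itself measures as home in the top view (centres y −21.2…−149.4, x 2.1–2.7). Continuing the probe.

```bash
cat > b.py <<'E'
from h import *
from plant import manip,kinematics,capture
f0=force(manip,4);X=2.9
manip.move_linear(nest2w(PN,X,2,251),velocity=40)
v=1.5;rec=[]
for i in range(12):
    manip.move_linear(nest2w(PN,X,v,251),velocity=15)
    f=force(manip,2)-f0;p=w2nest(PN,manip.get_state()["tool_pos"]);rec.append((p[1],f[1]))
    if f[1]>3: break
    v-=.5
print(np.round(rec,2).tolist());
manip.move_linear(nest2w(PN,X,v+2.5,251),velocity=30);print(v,manip.get_state()["time_s"])
E
python3 b.py
```

```text
[[1.49, -0.41], [0.99, 0.67], [0.5, 0.22], [-0.01, -0.27], [-0.46, 0.09], [-0.9, 2.11], [-1.39, 2.96], [-1.9, 4.88]]
-2.0 41.425
```

```bash
cat > b.py <<'E'
from h import *
from plant import manip,kinematics,capture
hx,hy=0.9,1.75
ok=False
manip.move_linear(nest2w(PN,hx,hy,250),velocity=40)
f0=force(manip,3)
for i,(dx,dy) in enumerate([(0,0),(0,.5),(0,-.5),(.5,0),(-.5,0),(.4,.5),(-.4,-.5),(.4,-.5),(-.4,.5)]):
    if i: manip.move_linear(nest2w(PN,hx+dx,hy+dy,249),velocity=40)
    hit=manip.move_linear(nest2w(PN,hx+dx,hy+dy,242),velocity=20,threshold=9)
    f=force(manip,2)-f0;s=manip.get_state();z=s["tool_pos"][2]
    print(dx,dy,hit,round(z,2),f.round(1),round(s["time_s"],2))
    if z<243.2 and f[2]<6: ok=True;break
    if s["time_s"]>52: break
print(ok)
E
python3 b.py
```

```text
0 0 False 242.07 [-0.2  0.5  0.1] 42.39
True
```

```bash
cat > b.py <<'E'
from h import *
from plant import manip,kinematics,capture
f0=np.zeros(3)
for z in(238,234,231,230,229,228.3,227.6):
    hit=manip.move_linear(nest2w(PN,.9,1.75,z),velocity=25,threshold=14)
    f=force(manip,2);s=manip.get_state();print(hit,round(s["tool_pos"][2],2),f.round(1),s["torque"].round(2),round(s["time_s"],2))
    if f[2]>8 or hit: break
c=capture("side");pickle.dump(c,open("pics/side12.pkl","wb"));a=c["color"][180:270,270:370]
cv2.imwrite("pics/s12.png",cv2.resize(a[:,:,::-1],None,fx=7,fy=6.5,interpolation=cv2.INTER_CUBIC))
E
python3 b.py
```

```text
False 237.96 [-0.6  0.  -0.8] [ 0.05 -0.01  0.02] 42.77
False 233.93 [-0.1  0.2 -1.1] [-0.01 -0.03  0.  ] 43.14
False 230.95 [-0.4  0.1 -0.9] [0.03 0.04 0.03] 43.48
False 229.98 [-0.1  0.1 -0.9] [-0.02  0.02 -0.01] 43.79
False 229.21 [-0.   0.3  1.9] [ 0.01 -0.    0.02] 44.11
False 229.15 [-1.5 -0.2  7.2] [ 0.07  0.32 -0.04] 44.42
False 229.05 [-2.9  0.4 10.4] [ 0.17  0.61 -0.03] 44.74
```

View pics/s12.png

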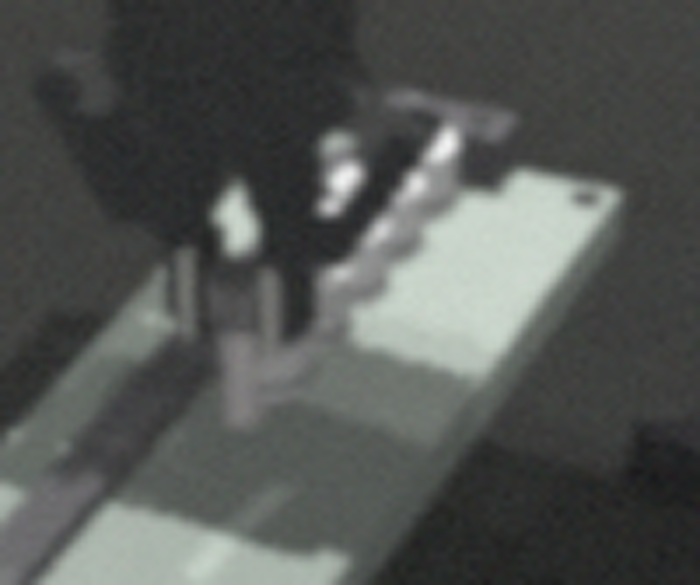

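It bottomed at TCP z 229.1, exactly the predicted seat height, with the shank visibly sunk in at crop (240,420). Releasing and backing off.

```bash
cat > b.py <<'E'
from h import *
from plant import manip,kinematics,capture
manip.move_linear(nest2w(PN,.9,1.75,229),velocity=20)
manip.set_gripper(50)
s=manip.get_state();print(s["time_s"],s["gripper_width"],s["wrist_force"])
manip.move_linear(nest2w(PN,.9,1.75,330),velocity=120)
manip.movep([400,300,400],tool(PN[2]-np.pi/2))
print(manip.get_state()["time_s"])
for n in("top","side"):
    c=capture(n);pickle.dump(c,open(f"pics/{n}13.pkl","wb"))
    a=c["color"][170:260,245:415] if n=="top" else c["color"][180:320,220:370]
    cv2.imwrite(f"pics/{n}13.png",cv2.resize(a[:,:,::-1],None,fx=4,fy=4,interpolation=cv2.INTER_CUBIC))
t=pickle.load(open("pics/top13.pkl","rb"))
pt=fitnest(t,[605.8,-61.9,-.208],verbose=False)
print(fithous(t,pt,[(2,-21-32*i) for i in range(5)]).round(2).tolist())
for n in("top","side"):
    c=pickle.load(open(f"pics/{n}13.pkl","rb"));W=cloud(c);N=np.stack(np.vectorize(lambda a,b:tuple(w2nest(pt,(a,b))))(W[...,0],W[...,1]),-1)
    k=(abs(N[...,0])<25)&(abs(N[...,1]-3)<25)&(W[...,2]>65)
    print(n,k.sum(),np.nanmedian(N[k],0),np.nanpercentile(W[...,2][k],[50,90]))
E
python3 b.py
```

```text
45.4333 50.039443901552254 [-0.3760205   0.83899223 -1.4348259 ]
47.975
[[2.54, -21.67, 75.11], [2.63, -53.3, 72.57], [2.38, -85.78, 67.39], [2.56, -117.27, 68.95], [2.07, -149.23, 92.62]]
top 61 [-1.28295164  2.80557124] [84.26125544 87.62563483]
side 100 [-3.57045019  8.58341096] [78.38496191 81.75158127]
```

View pics/top13.png

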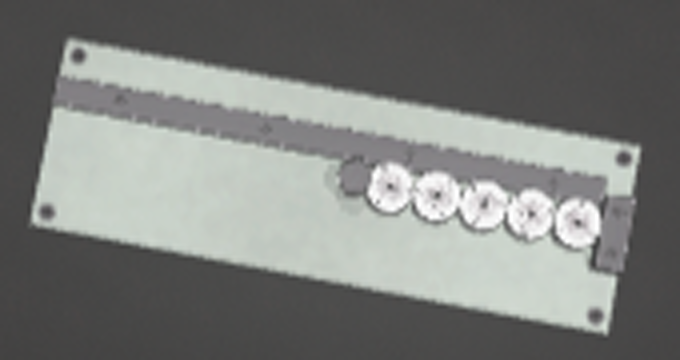

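View pics/side13.png

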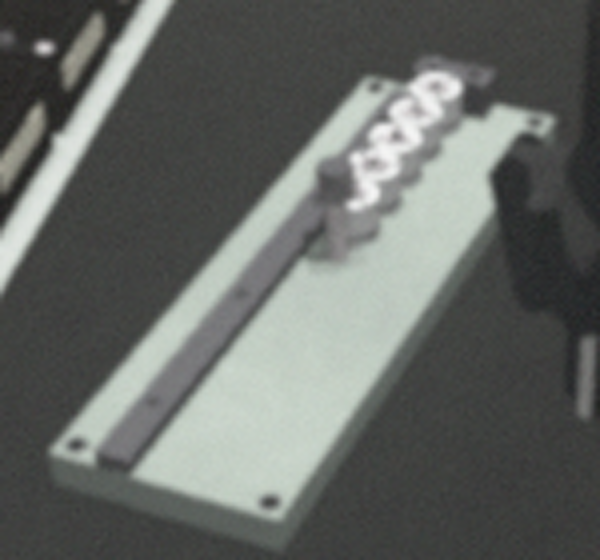

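The row is straight and tight to the stop. The pin stands upright behind it, its knob at top crop (355,178) and its top at about z 84, the seated height. Nothing is touching. Handing in.

```bash
python3 -c "
from plant import manip
manip.sign_off();print(manip.get_state()['time_s'])"
```

```text
the job is handed in; nothing more can be done
the job is handed in; nothing more can be done
```

The row is closed up against the end stop, the stop pin is fully down in the hole behind it, and the job is handed in. The robot's clock was at about 48 s of the 69 s allowed.

**What I did**
- I nudged each housing flush to the rail, with about 5 N of contact.
- I pushed the row home with the closed fingers until the force rose to 7.5 N at the stop.
- I picked the round-knob pin, located the hole by lightly touching the pin's shank on the rail and on the last housing, and seated the pin.

**Last checks**
- **Row:** in the last top view the housing centres are at nest y −21.7, −53.3, −85.8, −117.3 and −149.2 mm (ideal −21 to −149 in steps of 32). They lie at x 2.1 to 2.6 mm, where 2 mm is flush with the rail.
- **Pin:** it bottomed at tool height 229.1 mm, against 229 mm predicted. Its knob top reads 84 mm high in the top view, as expected when seated, and it stands upright.
- **Rest of the bench:** nothing else was moved on purpose. I did not check the other objects one by one after the job.

**What failed or disagreed**
- Early force-threshold stops were false trips, so I switched to position steps with force readback.
- My first probe of the last housing stopped short because I had the sign of the 2.5 mm gap wrong; a second probe found it.
- The two cameras disagree by about 2 mm on the nest position. In the last check the side depth map also reads the knob about 6 mm lower than the top view (a median over the whole knob, with a depth bias of about 2 mm).
- The last housing's y reading changed from −21.2 to −21.7 mm after the pin went in. The knob overlaps its edge in that view, so I took this as fit error.

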